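# Clear and load the under-sink bottle crate

## Robot

A 7-joint arm with a two-finger parallel gripper is mounted at the origin on the work surface. World frame = base frame: x ahead of the robot, y to its left, z up, the work surface at z = 0. Lengths are in m, angles in rad, forces in N, time in s.
With the tool pointing down it reaches from about 0.35 to 0.9 m from the base axis. Payload 8.1 kg.
Tool frame: the origin (TCP) lies between the finger pads; the fingertips stand 22 mm ahead of it and the grasp point (between the pads) lies 3 mm ahead of it (arm.tip_reach is the distance from the TCP to the fingertips, in m); z points along the fingers, y is the line along which they close (so a half turn about z gives the same grasp; the last joint's range is limited). The gripper opens to 92 mm and grips with 3 to 60 N. Pads are 19 mm wide; open, the fingers measure 130 mm over their backs; the gripper's body (75 mm by 190 mm) begins 47 mm behind the grasp point.
Start: joints at [1.051, 0.434, 0.025, 1.573, -0.012, 1.134, -0.075], TCP at [0.253, -0.572, 0.228] pointing down, gripper open.
Joint ranges: [-2.62, 2.62], [-0.44, 2.09], [-1.27, 1.32], [0.08, 2.57], [-1.32, 4.46], [0.12, 2], [-2.74, 2.74]. Speed limits (rad/s): [2.22, 2.22, 3.01, 3.01, 3.14, 3.14, 3.14].

## Interface

Orientations are given as a rotation vector (axis times angle).
In Python, from cell import telemetry, vision, job, arm gives the robot as it stands. The module is installed in compiled form; this text tells all that it offers.
- The arm moves only by the shell command python3 -m creep 'ROWS' [FORCE]. ROWS is text: rows parted by semicolons, each of 7 numbers parted by spaces: the finger opening in cm, from 0 to 9.18, then the shift along the tool's x, y, z in cm, then the turn, a rotation vector about the tool's x, y, z in degrees. A call has 1 to 5 rows; each row is the pose to reach, as a shift and turn from the pose commanded when the call began, along the tool's axes at that moment; what a row does not reach only later rows make up. A row lasts 1/8 s, in which the tool goes at most 62.5 mm and 10.7 degrees, less where a joint would pass 70% of its speed; a pose out of reach is approached as far as the arm can. A call with a gripper value outside its range is refused whole. The fingers move at their own pace and stop on an object; FORCE is the grip in N (left out, the last holds). Time passes only in rows, so rows that repeat a pose let the fingers close. It gives the time, the measured TCP pose, the force, the opening and the grip force at its end, in the units of the state.
- telemetry.observe(): the state, without advancing time (a new reading comes with each control period).
- vision.get_image(name): name is "scene" or "top" or "wrist"; returns the picture (400x640x3 uint8, red, green, blue); there is no depth.
- vision.camera_info(name): a dict with "fov_y" (degrees; the focal length in pixels is half the picture's height over the tangent of half this angle, whatever the lens; pixels are square), "cx", "cy" (the principal point, pixels), "extrinsics" (4x4, takes a point from camera to world coordinates). Camera axes: x right, y down, z forward; pixel columns grow to the right and rows downward; lengths in m; the calibration is good to about 2 mm. A picture is of the moment at which its call begins: read the wrist's pose just before it. camera_info takes no time and is no camera call; for the wrist camera it gives the pose at the moment of the call.
- job.sign_off(): hands the job in; it is judged then, once.
The state is a dict: "clock": time; "joints": joint angles; "dq": joint speeds; "joint_efforts": joint torques, N m; "position": TCP position; "ee_rot": TCP orientation; "force": force on the tool from outside, world axes, zero at the start; "ft_torque": the same for the moment, N m; "width": opening from 0.0 (shut) to 1.0 (fully open); "gripper_force": force on a finger pad.
Only numpy, scipy, OpenCV 4.12 (cv2) and the standard library are available. Lean on these libraries where they do the work, as an engineer would, in place of code of your own. Each camera call takes 0.05 s, during which the arm holds its last target. There are 200 camera calls.

## Task

First lift the scrubbing brush off the divided grey crate and lay it down gently on the bare chipboard, not on top of anything. Then take the two white bottles from the turntable and set them down upright in the crate's two empty cells, one in each: the stout bottle in the wide cell, the slim one in the narrow cell, standing on the crate's floor and lowered in, not dropped. Leave the tin, the jar, the mug of pegs and the spanner where they are.

Things in the scene. Friction and masses are not known exactly. Their poses are not given: they have to be found in the camera images.
- crate: Fixed grey crate, 161 (x) x 183 (y) x 75 mm high; origin: centre of its underside. Walls and dividers 5 mm thick, all 75 high; floor 6 thick. Two wide cells (84 x 84 mm) on its -x side, two narrow (62 in x, 84 in y) on its +x side. The +y row is empty, the brush lying across its top; the -y row holds tin and jar. Left or right of the robot's centre line, turned any way.
- wide_cell (a point): Centre of the floor of the empty wide cell (84 x 84 mm), 6 mm above the chipboard; axes as the crate's. In the crate's frame it is at (-33.5, 44.5, 6) mm.
- narrow_cell (a point): Centre of the floor of the empty narrow cell (62 mm along the crate's x, 84 mm along its y), 6 mm above the chipboard. In the crate's frame it is at (44.5, 44.5, 6) mm.
- brush: Green scrubbing brush, 190 long (x) x 44 wide (y) x 34 mm high (z), 90 g; origin at its middle, 17 mm above its underside. Solid back with round ends, 44 wide (straight for 150 mm), from 1 to 17 mm above the origin; firm bristle block, 36 wide, below. Starts bristles down on the crate's wall tops (origin 92 mm up), along the empty row.
- stout_bottle: Closed white bottle, 66 mm diameter, 140 mm tall, about 0.35 kg; origin at the centre of its underside, z up its axis. Straight body to 80 mm, shoulder above it, round white cap 38 mm diameter from 104 to 140 mm above the origin. Starts upright on the turntable.
- slim_bottle: Closed white bottle, 48 mm diameter, 150 mm tall, about 0.25 kg; origin at the centre of its underside, z up its axis. Straight body to 95 mm, shoulder above it, round white cap 28 mm diameter from 114 to 150 mm above the origin. Starts upright on the turntable, about 130 mm from the stout one.
- turntable: Red turntable, 256 mm diameter, origin: centre of its underside. Foot fixed; the disc turns easily under the bottles. Deck 30 mm above the chipboard, lip 6 mm higher. On the other side of the robot's centre line from the crate; the chipboard between them, along y = 0 from x = 0.40 to 0.66 m and 120 mm wide or more, is bare.
- tin: Short aluminium tin with a paper band, 66 mm diameter, 62 mm tall, standing in the crate's other wide cell; origin at the centre of its underside. Stays there.
- jar: Small amber jar with a steel lid, 44 mm diameter, 64 mm tall, standing in the crate's other narrow cell; origin at the centre of its underside. Stays there.
- mug: White ceramic mug, 82 mm diameter, 92 mm tall, with wooden pegs sticking up to about 120 mm; handle to its +y side. Origin at the centre of its underside. Beyond the work, stays where it is.
- spanner: Steel adjustable spanner about 220 mm long (its x), 12 mm thick, lying beyond the work, beside the mug; origin on its underside near its middle. Stays where it is.
Not all that is in view belongs to the job. Of the things that look like the brush, the smallest one is meant.

How it is judged:
On the way:
1. the brush lies on the chipboard, released (height (world z) of brush below 0.03 m and linear speed of brush below 0.03 m/s and contact force between the fingers and brush below 0.05 N), for 0.2 s.
At the end, for the whole second after the job is handed in: The stout bottle stands in the empty wide cell and the slim bottle in the empty narrow cell (within 22 mm of the cell's centre, underside within 6 mm of the crate's floor, axis within 0.1 rad of vertical), and the brush lies on the chipboard (its middle less than 30 mm up); all three at rest (horizontal distance between stout_bottle and wide_cell below 0.022 m and height (world z) of each of stout_bottle, slim_bottle below 0.012 m and angle between each of stout_bottle, slim_bottle's own z axis and vertical below 0.1 rad and linear speed of each of stout_bottle, slim_bottle, brush below 0.03 m/s and horizontal distance between slim_bottle and narrow_cell below 0.022 m and height (world z) of brush below 0.03 m); the robot touches nothing.
It fails at once if the brush is dropped (faster than 0.7 m/s near the chipboard) (height (world z) of brush below 0.045 m and linear speed of brush above 0.7 m/s).
It fails at once if a bottle is dropped (faster than 0.6 m/s with its underside below 50 mm) ((height (world z) of stout_bottle below 0.05 m and linear speed of stout_bottle above 0.6 m/s) or (height (world z) of slim_bottle below 0.05 m and linear speed of slim_bottle above 0.6 m/s)).
It fails at once if the tin, jar, mug or spanner is disturbed (moved more than 30 mm) (distance of any of tin, jar, mug, spanner from where it was at the start of the episode above 0.03 m).
It also fails if it takes over 72 s, if anything falls off the work surface, if the arm or the gripper's body presses on something with over 40 N, if the wrist force passes 120 N, or if a joint passes its speed limit or range.

## Working session

There is one attempt and no reset: what is moved stays moved. The work goes in short steps, Python scripts to look and compute and a shell command to move; the robot and the scene stay as the last step left them, time stands still between calls to the robot, and variables do not carry over. Pictures are saved under pics/ and viewed, at most 10 in all, crops included, and the job is handed in when it is done.

```bash
mkdir -p pics
cat > h.py <<'E'
from cell import telemetry, vision, job, arm
import numpy as np, cv2
from scipy.spatial.transform import Rotation as R
def ray(info,u,v):
    f=200/np.tan(np.radians(info['fov_y'])/2); T=np.array(info['extrinsics'])
    d=T[:3,:3]@np.array([(u-info['cx'])/f,(v-info['cy'])/f,1]); return T[:3,3],d/np.linalg.norm(d)
def atz(info,u,v,z):
    o,d=ray(info,u,v); return o+d*(z-o[2])/d[2]
def tri(*obs):
    A=np.zeros((3,3));b=np.zeros(3);L=[]
    for i,u,v in obs:
        o,d=ray(i,u,v);P=np.eye(3)-np.outer(d,d);A+=P;b+=P@o;L.append((o,P))
    x=np.linalg.solve(A,b); return x,[np.linalg.norm(P@(x-o)) for o,P in L]
def proj(info,p):
    f=200/np.tan(np.radians(info['fov_y'])/2); T=np.array(info['extrinsics'])
    c=T[:3,:3].T@(np.asarray(p)-T[:3,3]); return c[:2]/c[2]*f+[info['cx'],info['cy']]
def rel(target,Rt=None):
    s=telemetry.observe();Rc=R.from_rotvec(s['ee_rot'])
    sh=Rc.inv().apply(np.array(target)-s['position'])*100
    return sh
def snap(n,f):
    im=vision.get_image(n); cv2.imwrite(f'pics/{f}.png',cv2.cvtColor(im,cv2.COLOR_RGB2BGR)); return im
E
python3 - <<'E'
from h import *
np.set_printoptions(precision=4,suppress=True)
s=telemetry.observe();print(s, R.from_rotvec(s['ee_rot']).as_matrix(), arm.tip_reach)
for n in('scene','top','wrist'):
    print(n,vision.camera_info(n)); snap(n,n+'0')
a=cv2.imread('pics/scene0.png');b=cv2.imread('pics/top0.png')
E
```

```text
{'clock': 0.0, 'joints': array([ 1.0514,  0.4352,  0.025 ,  1.5741, -0.0116,  1.134 , -0.0751]), 'dq': array([ 0.0004,  0.0003,  0.0003, -0.0006,  0.0016,  0.0016, -0.0012]), 'joint_efforts': array([ -0.0003, -66.7843,   0.9851, -31.4456,  -0.0605,   0.0429,
         0.0001]), 'position': array([ 0.2528, -0.5711,  0.2275]), 'ee_rot': array([-3.0722, -0.6496,  0.0007]), 'force': array([ 0.3183, -0.0223, -0.2531]), 'ft_torque': array([-0.0435, -0.0294, -0.0214]), 'gripper_force': 0.0, 'width': 1.0030604097436204} [[ 0.9144  0.4048 -0.0008]
 [ 0.4048 -0.9144  0.0014]
 [-0.0002 -0.0016 -1.    ]] 0.022
scene {'fov_y': 44.512236079664234, 'cx': 313.66861831349576, 'cy': 202.37335827404874, 'extrinsics': array([[-0.2985,  0.7899, -0.5357,  1.248 ],
       [ 0.9543,  0.2407, -0.1769,  0.3419],
       [-0.0108, -0.564 , -0.8257,  1.2316],
       [ 0.    ,  0.    ,  0.    ,  1.    ]])}
top {'fov_y': 54.12403692917267, 'cx': 309.23226150063323, 'cy': 205.94511380280755, 'extrinsics': array([[ 0.169 , -0.9615,  0.2167,  0.302 ],
       [-0.9856, -0.1647,  0.0378,  0.087 ],
       [-0.0006, -0.22  , -0.9755,  1.0098],
       [ 0.    ,  0.    ,  0.    ,  1.    ]])}
wrist {'fov_y': 63.56779698443437, 'cx': 315.1343481581727, 'cy': 202.04507360564776, 'extrinsics': array([[ 0.4049, -0.8716, -0.2765,  0.3277],
       [-0.9144, -0.3867, -0.1198, -0.5394],
       [-0.0025,  0.3013, -0.9535,  0.3833],
       [ 0.    ,  0.    ,  0.    ,  1.    ]])}
```

View pics/top0.png

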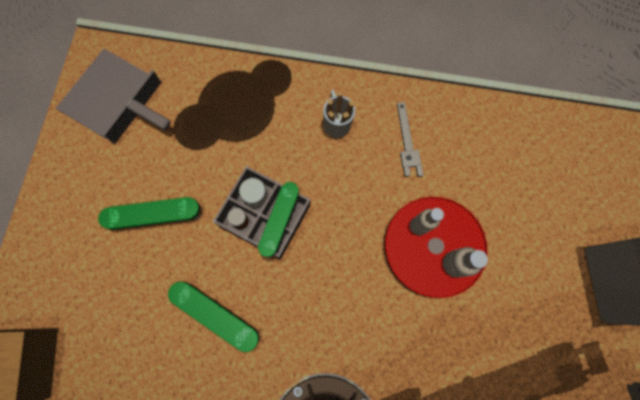

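View pics/scene0.png

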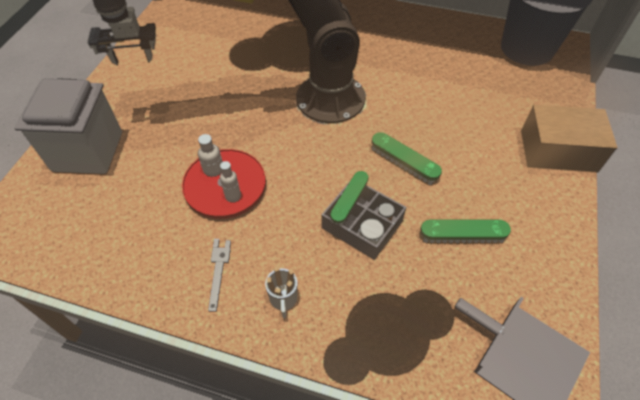

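The top view shows the crate at about (263,213) with the brush from (290,185) to (267,250). The turntable is at (436,246), the slim bottle's cap at (437,214) and the stout bottle's at (478,260). The scene view shows the same layout, with the stout cap at (206,141) and the slim cap at (226,167). I'll enlarge both views.

Run:
```python
from h import *
t=cv2.imread('pics/top0.png');s=cv2.imread('pics/scene0.png')
def tile(im,x,y):
    c=cv2.resize(im[y:y+100,x:x+133],(400,300),interpolation=cv2.INTER_CUBIC)
    for k in range(0,133,20):
        cv2.putText(c,str(x+k),(k*3,9),0,.3,(255,255,0),1); cv2.line(c,(k*3,10),(k*3,14),(255,255,0),1)
    for k in range(20,100,20): cv2.putText(c,str(y+k)+'-',(0,k*3+3),0,.3,(255,255,0),1)
    return c
cv2.imwrite('pics/comp.png',np.vstack([np.hstack([tile(t,195,162),tile(t,375,197)]),np.hstack([tile(s,300,160),tile(s,160,125)])]))
```

```text
(no output)
```

View pics/comp.png

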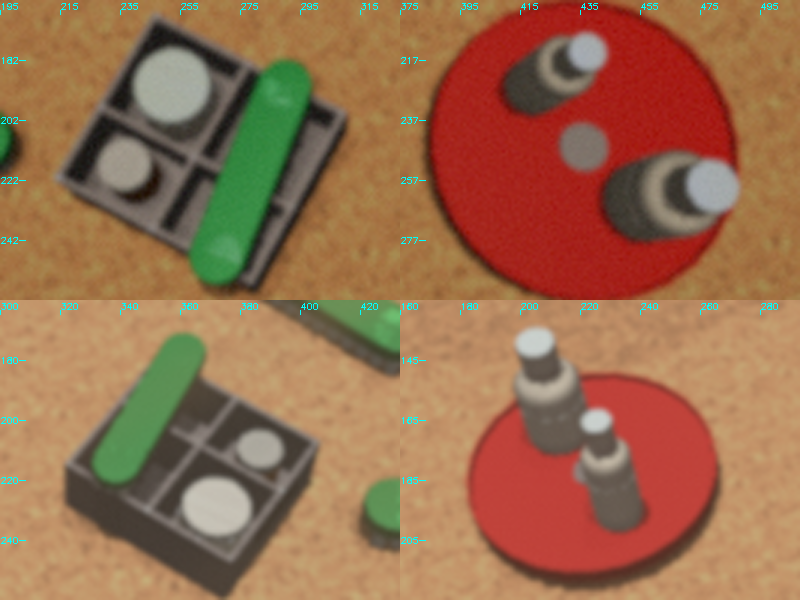

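The enlarged views give these pixel positions:

| Feature | Top view | Scene view |
|---|---|---|
| Crate corner A (tin) | (246.7,167.3) | (377.3,246.7) |
| Crate corner B (jar) | (215,221.3) | (405.7,207.7) |
| Crate corner C | (280,258.7) | hidden |
| Crate corner D | (310.3,200.7) | (322.7,215) |
| Stout cap | (479.3,259) | (205,139) |
| Slim cap | (437.7,214.3) | (225.7,165) |

The brush's round ends are also visible in both views.

Run:
```python
from h import *
np.set_printoptions(precision=4,suppress=True)
t=vision.camera_info('top');s=vision.camera_info('scene')
P=dict(A=[(246.7,167.3),(377.3,246.7)],B=[(215,221.3),(405.7,207.7)],D=[(310.3,200.7),(322.7,215)],
 b1=[(290,191.3),(339.3,212.7)],b2=[(268,248),(360.7,179.3)],stout=[(479.3,259),(205,139)],slim=[(437.7,214.3),(225.7,165)])
for k,(a,b) in P.items(): print(k,*tri((t,*a),(s,*b)))
print('C',atz(t,280,258.7,.075))
print('table ctr',atz(t,436.3,246,.03))
# crate fit
from scipy.optimize import least_squares
c={'A':(-.0805,-.0915),'B':(.0805,-.0915),'C':(.0805,.0915),'D':(-.0805,.0915)}
def f(p):
    r=[]
    for k,(x,y) in c.items():
        w=[p[0]+x*np.cos(p[2])-y*np.sin(p[2]),p[1]+x*np.sin(p[2])+y*np.cos(p[2]),p[3]]
        if k=='C': r+=list(proj(t,w)-[280,258.7])
        else: r+=list(proj(t,w)-P[k][0])+list(proj(s,w)-P[k][1])
    return r
for y0 in(-2.5,2.5,0):
    q=least_squares(f,[.5,.2,y0,.075]);print(q.x,q.cost)
q=min((least_squares(f,[.5,.2,y,.075]) for y in(-2.5,2.5,0,1.5)),key=lambda q:q.cost)
print(q.fun);x,y,a,_=q.x
for n,u,v in(('wide',-.0335,.0445),('narrow',.0445,.0445)):print(n,x+u*np.cos(a)-v*np.sin(a),y+u*np.sin(a)+v*np.cos(a))
```

```text
A [0.5826 0.2985 0.0678] [np.float64(0.0026639689463608084), np.float64(0.002663968946360977)]
B [0.434  0.3471 0.0663] [np.float64(0.002555107784043514), np.float64(0.002555107784043699)]
D [0.5251 0.1262 0.0637] [np.float64(0.003038337313733989), np.float64(0.003038337313733997)]
b1 [0.53   0.1758 0.105 ] [np.float64(0.00247046095429626), np.float64(0.0024704609542962465)]
b2 [0.3897 0.2027 0.0895] [np.float64(0.0016080879238778779), np.float64(0.001608087923877852)]
stout [ 0.4357 -0.2572  0.1662] [np.float64(0.0018745681397749664), np.float64(0.0018745681397749586)]
slim [ 0.5152 -0.1564  0.1771] [np.float64(0.0021624127066199707), np.float64(0.002162412706619961)]
C [0.3714 0.17   0.075 ]
table ctr [ 0.472  -0.2065  0.03  ]
[ 0.4785  0.2359 -3.4585  0.0645] 7.288401017034093
[0.4785 0.2359 2.8246 0.0645] 7.28840101703434
[0.4785 0.2359 2.8246 0.0645] 7.288401017035129
[-0.4826  0.1828 -1.4619  0.8746 -1.5488  1.5518 -0.4572 -0.4379 -1.1781
 -0.7765 -0.176  -0.3512 -2.0138 -0.0055]
wide 0.4964621519997807 0.18315922282853975
narrow 0.4223474614932593 0.207469974588256
```

```bash
python3 -m creep '9 3 -3.6 -2; 9 6.4 -7.6 -4 0 0 0' 2>&1 | tail -3
python3 -m creep '9 2 -2 -3 0 0 0; 9 5 -5.6 -6 0 0 0; 9 8.4 -9.6 -9 0 0 0; 9 11.8 -13.6 -10 0 0 0; 9 15.2 -17.6 -10 0 0 0'
python3 -m creep '9 3.4 -4 0 0 0 0; 9 6.8 -8 0 0 0 0; 9 10.2 -12 0 0 0 0; 9 13.6 -16 0 0 0 0; 9 17 -20 0 0 0 0'
python3 -m creep '9 3.4 -4 0 0 0 0; 9 6.8 -8 0 0 0 0; 9 10.2 -12 0 0 0 0; 9 13.6 -16 0 0 0 0; 9 17 -21 0 0 0 0'
python3 -m creep '9 1 -1.5 0 0 0 9; 9 1.7 -2 0 0 0 18; 9 1.7 -2 0 0 0 27; 9 1.7 -2 0 0 0 36; 9 1.7 -2 0 0 0 36'
python3 - <<'E'
from h import *
np.set_printoptions(precision=4,suppress=True)
t=vision.camera_info('top');s=vision.camera_info('scene')
for z in(.109,):
  for i,u,v in((t,290,191.3),(t,268,248),(s,339.3,212.7),(s,360.7,179.3)):print(atz(i,u,v,z))
o=telemetry.observe();print(o['clock'],o['position'],R.from_rotvec(o['ee_rot']).as_matrix(),o['joints'])
np.save('w1.npy',vision.camera_info('wrist')['extrinsics']);snap('wrist','w1')
E
```

```text
invalid input
clock: 0.78
position: [0.3214, -0.3476, 0.3292]
ee_rot: [3.072, 0.65, 0.002]
force: [1.1, -0.1, 0.2]
width: 0.98
gripper_force: 0.0
clock: 1.4
position: [0.3953, -0.0957, 0.3283]
ee_rot: [3.073, 0.65, 0.0]
force: [1.5, 0.6, -0.4]
width: 0.983
gripper_force: 0.0
clock: 2.02
position: [0.4663, 0.1643, 0.328]
ee_rot: [3.074, 0.646, 0.0]
force: [1.5, 0.2, -0.1]
width: 0.98
gripper_force: 0.0
clock: 2.65
position: [0.473, 0.1886, 0.328]
ee_rot: [3.124, -0.33, -0.0]
force: [0.6, 0.4, -0.4]
width: 0.982
gripper_force: 0.0
[0.5296 0.173  0.109 ]
[0.3883 0.1987 0.109 ]
[0.5319 0.1788 0.109 ]
[0.4038 0.2066 0.109 ]
2.65 [0.473  0.1886 0.328 ] [[ 0.9779 -0.209  -0.0003]
 [-0.209  -0.9779 -0.0004]
 [-0.0002  0.0004 -1.    ]] [-0.0513  0.223  -0.5296  1.6566  0.1166  1.2939 -2.3834]
```

View pics/w1.png

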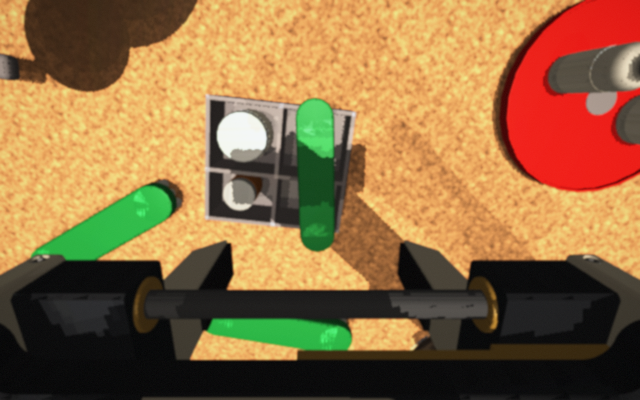

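The wrist view shows the brush from (313,98) to (319,251), the crate corners A (207,96), D (355,111) and B (206,219), and the tin and jar on the left.

Run:
```python
from h import *
np.set_printoptions(precision=4,suppress=True)
t=vision.camera_info('top');s=vision.camera_info('scene');w=vision.camera_info('wrist')
a=atz(w,314,117,.109);b=atz(w,318,232,.109);print(a,b,(a+b)/2,np.linalg.norm(a-b),np.degrees(np.arctan2(*(a-b)[1::-1])))
for n,p,q,r in(('A',(246.7,167.3),(377.3,246.7),(207,96)),('B',(215,221.3),(405.7,207.7),(206,219)),('D',(310.3,200.7),(322.7,215),(355,111))):
    print(n,atz(t,*p,.075),atz(s,*q,.075),atz(w,*r,.075),tri((t,*p),(s,*q),(w,*r))[0])
for n,p,q,r in (('b1',(290,191.3),(339.3,212.7),(314,117)),('b2',(268,248),(360.7,179.3),(318,232))): print(n,*tri((t,*p),(s,*q),(w,*r)))
```

```text
[0.5354 0.1758 0.109 ] [0.3977 0.1999 0.109 ] [0.4665 0.1879 0.109 ] 0.13983350687644272 -9.91935951395769
A [0.5811 0.2943 0.075 ] [0.5857 0.3013 0.075 ] [0.5843 0.2973 0.075 ] [0.5834 0.2987 0.0688]
B [0.4335 0.3422 0.075 ] [0.439  0.3494 0.075 ] [0.4333 0.3469 0.075 ] [0.4334 0.3476 0.0683]
D [0.5232 0.1229 0.075 ] [0.5313 0.1312 0.075 ] [0.5304 0.1259 0.075 ] [0.5269 0.1258 0.0646]
b1 [0.5321 0.1759 0.1057] [np.float64(0.0029357331881254183), np.float64(0.003142533485715002), np.float64(0.0031768026020788875)]
b2 [0.3896 0.2023 0.0894] [np.float64(0.0012477896277757528), np.float64(0.0019910544219299744), np.float64(0.000820838106390392)]
```

```bash
python3 -m creep '8 -0.3 0 5 0 0 -2; 7 -0.6 0 10 0 0 -2; 7 -0.6 0 15 0 0 -2; 7 -0.6 0 19 0 0 -2; 7 -0.6 0 20 0 0 -2'
python3 -m creep '7 0 0 1.2 0 0 0; 7 0 0 2.3 0 0 0; 7 0 0 2.3 0 0 0'
python3 - <<'E'
from h import *
snap('wrist','w2')
E
```

```text
clock: 3.32
position: [0.4659, 0.189, 0.1262]
ee_rot: [3.128, -0.272, -0.006]
force: [-0.1, -0.0, 0.8]
width: 0.76
gripper_force: 0.0
clock: 3.7
position: [0.4673, 0.1899, 0.1052]
ee_rot: [3.129, -0.277, -0.0]
force: [-1.3, 0.3, 0.5]
width: 0.765
gripper_force: 0.0
```

View pics/w2.png

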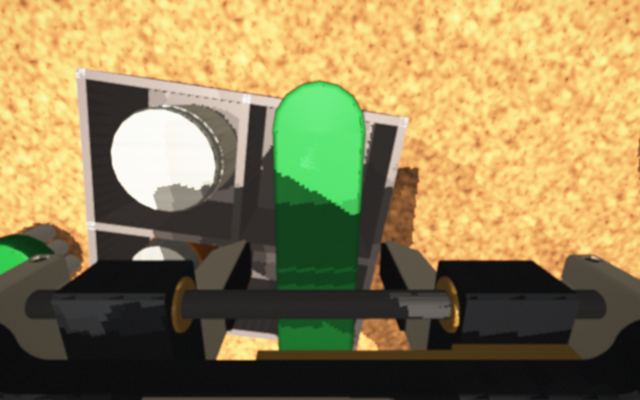

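The brush is centred between the fingers in x, with its axis near column 318. I'll close and lift.

```bash
python3 -m creep '3.5 0 0 0 0 0 0; 3.5 0 0 0 0 0 0; 3.5 0 0 0 0 0 0; 3.5 0 0 0 0 0 0; 3.5 0 0 0 0 0 0' 20
python3 -m creep '3.5 0 0 -1 0 0 0; 3.5 0 0 -3 0 0 0; 3.5 0 0 -6 0 0 0; 3.5 0 0 -9 0 0 0; 3.5 0 0 -9 0 0 0'
python3 -m creep '3.5 1 3 0 0 0 0; 3.5 4 7 0 0 0 0; 3.5 7 11 0 0 0 -5; 3.5 9 15 0 0 0 -10; 3.5 9.5 17.5 0 0 0 -10'
python3 -m creep '3.5 0 0 3 0 0 0; 3.5 0 0 7 0 0 0; 3.5 0 0 11 0 0 0; 3.5 0 0 13 0 0 0; 3.5 0 0 14 0 0 0'
python3 -m creep '3.5 0 0 0 0 0 0; 3.5 0 0 0 0 0 0'
python3 - <<'E'
from h import *
print(telemetry.observe()['joints']);snap('wrist','w3')
E
```

```text
clock: 4.38
position: [0.4674, 0.1899, 0.1054]
ee_rot: [3.129, -0.277, 0.0]
force: [-0.9, -0.7, 4.1]
width: 0.476
gripper_force: 20.0
clock: 5.0
position: [0.4685, 0.1907, 0.1976]
ee_rot: [-3.127, 0.277, -0.006]
force: [-0.4, 0.4, -1.3]
width: 0.475
gripper_force: 20.0
clock: 5.62
position: [0.5301, -0.002, 0.194]
ee_rot: [3.141, -0.006, -0.003]
force: [0.6, 0.3, -0.8]
width: 0.472
gripper_force: 20.0
clock: 6.25
position: [0.5287, 0.0009, 0.0534]
ee_rot: [3.142, -0.003, -0.005]
force: [0.4, 0.8, -1.5]
width: 0.474
gripper_force: 20.0
clock: 6.5
position: [0.5306, 0.0011, 0.056]
ee_rot: [-3.142, 0.003, -0.002]
force: [0.2, 0.6, -0.6]
width: 0.472
gripper_force: 20.0
[ 0.20650319  0.53489624 -0.42038554  1.95887504  0.32433392  0.71194118
 -1.98251441]
```

View pics/w3.png

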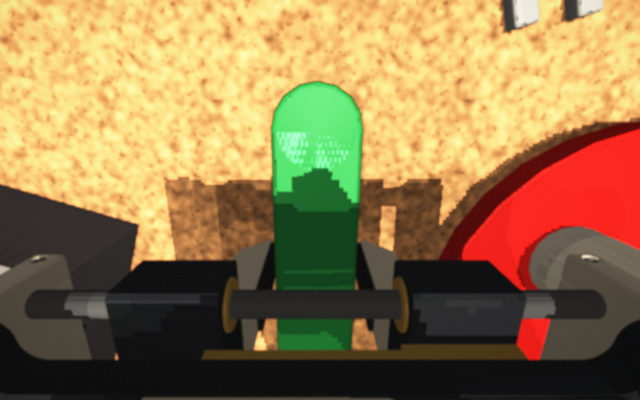

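The brush hangs level in the grip (column 316). There is clear chipboard between the crate corner and the red disc.

```bash
python3 -m creep '3.5 0 0 1 0 0 0; 3.5 0 0 1.8 0 0 0; 3.5 0 0 2.2 0 0 0; 3.5 0 0 2.4 0 0 0; 3.5 0 0 2.5 0 0 0'
python3 -m creep '3.5 0 0 0 0 0 0; 3.5 0 0 0.1 0 0 0;3.5 0 0 0.1 0 0 0'
python3 -m creep '4.6 0 0 0 0 0 0; 5.2 0 0 0 0 0 0; 6 0 0 0 0 0 0;6.5 0 0 0 0 0 0; 6.5 0 0 0 0 0 0'
python3 -m creep '6.5 0 0 0 0 0 0; 6.5 0 0 -2 0 0 0; 6.5 0 0 -6 0 0 0; 6.5 0 0 -12 0 0 0; 6.5 0 0 -18 0 0 0'
python3 - <<'E'
from h import *
np.set_printoptions(precision=4,suppress=True)
# next: to above turntable (viewing)
print(R.from_rotvec(telemetry.observe()['ee_rot']).as_matrix())
snap('wrist','w4');snap('top','t4')
w=cv2.imread('pics/w4.png');t=cv2.imread('pics/t4.png')
cv2.imwrite('pics/c4.png',np.vstack([w[:300],t[130:330]])[:600])
E
```

```text
clock: 7.18
position: [0.5299, 0.001, 0.0304]
ee_rot: [3.141, -0.003, -0.0]
force: [-4.1, -1.0, 12.0]
width: 0.48
gripper_force: 20.0
clock: 7.55
position: [0.5301, 0.001, 0.0304]
ee_rot: [3.141, -0.003, 0.001]
force: [-5.6, -0.5, 16.1]
width: 0.477
gripper_force: 20.0
clock: 8.18
position: [0.5301, 0.001, 0.0292]
ee_rot: [-3.142, 0.003, 0.0]
force: [-0.1, -0.6, 0.0]
width: 0.707
gripper_force: 0.0
clock: 8.8
position: [0.5296, 0.0009, 0.2109]
ee_rot: [-3.141, 0.003, 0.001]
force: [1.4, -0.9, -0.0]
width: 0.708
gripper_force: 0.0
[[ 1.     -0.002  -0.0006]
 [-0.002  -1.      0.0002]
 [-0.0006 -0.0002 -1.    ]]
```

View pics/c4.png

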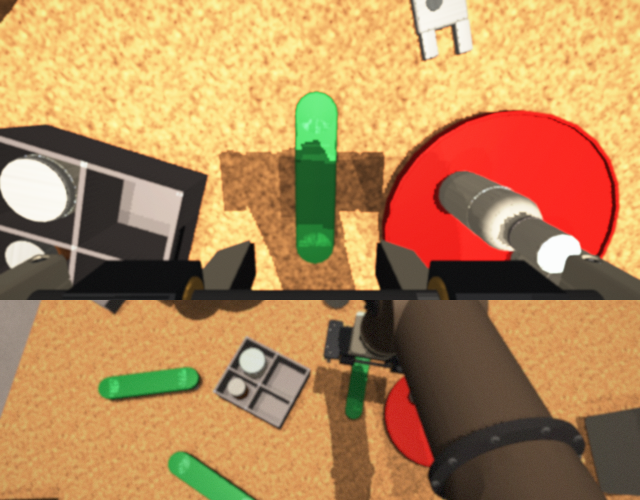

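The brush is flat on the bare board with its axis at column 316, touching nothing, and the crate is now clear. Next I go to the turntable.

```bash
python3 -m creep '7 0 0 -5 0 0 0; 7 -1 4 -9 0 0 0; 7 -3 8 -12 0 0 0; 7 -5 13 -13 0 0 0; 7 -7 18 -13 0 0 0'
python3 -m creep '7 -2 2 0 0 0 0; 7 -3 2 0 0 0 0; 7 -3 2 0 0 0 0'
python3 - <<'E'
from h import *
import json
i=vision.camera_info('wrist');snap('wrist','w5');o=telemetry.observe();print(o['position'],o['joints'])
json.dump({k:np.array(v).tolist() for k,v in i.items()},open('w5.json','w'))
E
```

```text
clock: 9.52
position: [0.4592, -0.1803, 0.3401]
ee_rot: [3.141, -0.003, 0.003]
force: [1.3, -0.3, -0.0]
width: 0.759
gripper_force: 0.0
clock: 9.9
position: [0.4295, -0.1978, 0.3393]
ee_rot: [-3.142, 0.002, -0.0]
force: [1.2, 0.8, 0.4]
width: 0.764
gripper_force: 0.0
[ 0.43005951 -0.19756588  0.33928734] [ 0.66565485  0.13531201 -0.39337834  1.71964732  0.05346657  1.29688568
 -1.31022982]
```

View pics/w5.png

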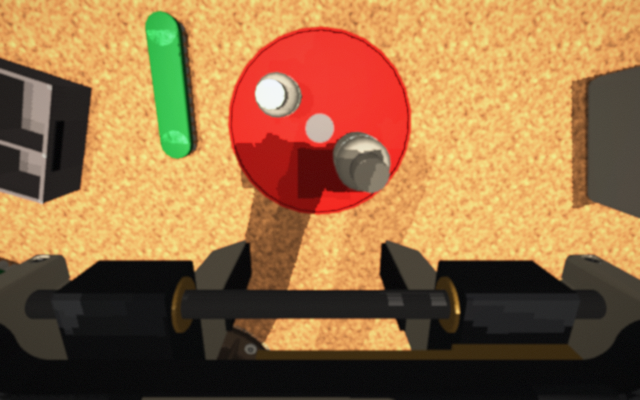

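The slim cap is at (270,95), the stout cap, in shadow, at (370,171), and the turntable hub at (319,128).

Run:
```python
from h import *
import json
np.set_printoptions(precision=4,suppress=True)
t=vision.camera_info('top');s=vision.camera_info('scene');w=json.load(open('w5.json'))
for n,p,q,r,z in(('stout',(479.3,259),(205,139),(370,171),.17),('slim',(437.7,214.3),(225.7,165),(270,95),.18)):
    print(n,tri((t,*p),(s,*q),(w,*r)),tri((t,*p),(w,*r))[0],[atz(i,*x,z)[:2] for i,x in((t,p),(s,q),(w,r))])
print(atz(w,319,128,.03))
```

```text
stout (array([ 0.4378, -0.2564,  0.1666]), [np.float64(0.0030462759288428717), np.float64(0.002107617439090374), np.float64(0.0033426576084399032)]) [ 0.4383 -0.2589  0.1609] [array([ 0.4355, -0.2577]), array([ 0.4389, -0.253 ]), array([ 0.4418, -0.255 ])]
slim (array([ 0.5154, -0.1565,  0.177 ]), [np.float64(0.002069182065525215), np.float64(0.0022706424657442494), np.float64(0.0003865463589803925)]) [ 0.5153 -0.1573  0.1806] [array([ 0.515 , -0.1577]), array([ 0.5174, -0.1527]), array([ 0.5158, -0.157 ])]
[ 0.4736 -0.204   0.03  ]
```

```bash
python3 -m creep '6 2 -1 1 0 0 0; 6 5 -2.5 4 0 0 0; 6 7.5 -3.5 7 0 0 0; 6 8.6 -4 10 0 0 0; 6 8.6 -4 11 0 0 0'
python3 -m creep '6 0 0 2 0 0 0; 6 0 0 4 0 0 0; 6 0 0 5.5 0 0 0; 6 0 0 6.2 0 0 0; 6 0 0 6.2 0 0 0'
python3 -m creep '1.5 0 0 0 0 0 0; 1.5 0 0 0 0 0 0; 1.5 0 0 0 0 0 0; 1.5 0 0 0 0 0 0; 1.5 0 0 0 0 0 0' 30
python3 -m creep '1.5 0 0 0 0 0 0; 1.5 0 0 -1 0 0 0; 1.5 0 0 -3 0 0 0; 1.5 0 0 -6 0 0 0; 1.5 0 0 -6 0 0 0'
python3 - <<'E'
from h import *
import json
np.set_printoptions(precision=4,suppress=True)
o=telemetry.observe();print(o['position'],o['ft_torque'],o['joints'])
E
```

```text
clock: 10.58
position: [0.516, -0.1567, 0.2273]
ee_rot: [-3.14, -0.002, 0.004]
force: [-0.4, -0.8, 1.0]
width: 0.653
gripper_force: 0.0
clock: 11.2
position: [0.5157, -0.159, 0.1673]
ee_rot: [3.142, -0.003, -0.0]
force: [0.7, 0.2, 0.3]
width: 0.655
gripper_force: 0.0
clock: 11.82
position: [0.5159, -0.1589, 0.1674]
ee_rot: [-3.142, 0.003, -0.0]
force: [-0.1, 0.6, 2.3]
width: 0.291
gripper_force: 30.0
clock: 12.45
position: [0.517, -0.1593, 0.2296]
ee_rot: [3.14, -0.004, 0.006]
force: [0.1, 0.6, -2.3]
width: 0.296
gripper_force: 30.0
[ 0.517  -0.1593  0.2296] [ 0.0556  0.0525 -0.0507] [ 0.5255  0.3326 -0.4241  1.7531  0.1534  1.0842 -1.5226]
```

```bash
python3 -m creep '1.5 0 0 -4 0 0 0; 1.5 -2 -4 -7 0 0 0; 1.5 -4 -9 -8 0 0 0; 1.5 -6 -14 -8 0 0 0; 1.5 -8 -19 -8 0 0 0'
python3 -m creep '1.5 -1.5 -4 0 0 0 0; 1.5 -3 -7.5 0 0 0 0; 1.5 -3 -9 0 0 0 0; 1.5 -3 -9 0 0 0 0; 1.5 -3 -9 0 0 0 0'
python3 - <<'E'
from h import *
import json
i=vision.camera_info('wrist');snap('wrist','w6');o=telemetry.observe();print(o['position'],o['joints'])
json.dump({k:np.array(v).tolist() for k,v in i.items()},open('w6.json','w'))
w=cv2.imread('pics/w6.png');t=cv2.imread('pics/t4.png')
a=cv2.resize(w[0:240,40:360],(800,600),interpolation=cv2.INTER_CUBIC)  # x2.5
b=cv2.resize(t[162:266,205:320],None,fx=2.5,fy=2.5,interpolation=cv2.INTER_CUBIC)
a[600-b.shape[0]:,800-b.shape[1]:]=b
cv2.imwrite('pics/c6.png',a);print(b.shape)
E
```

```text
clock: 13.08
position: [0.4349, 0.0324, 0.3066]
ee_rot: [3.141, -0.004, -0.001]
force: [0.7, 0.2, -1.4]
width: 0.293
gripper_force: 30.0
clock: 13.7
position: [0.4063, 0.1201, 0.3067]
ee_rot: [3.141, -0.005, -0.001]
force: [1.1, -0.1, -2.0]
width: 0.295
gripper_force: 30.0
[0.40638963 0.12002133 0.30679353] [ 0.20347342  0.09153095 -0.65491788  1.85889754  0.0596715   1.21156309
 -2.04495189]
(260, 288, 3)
```

View pics/c6.png

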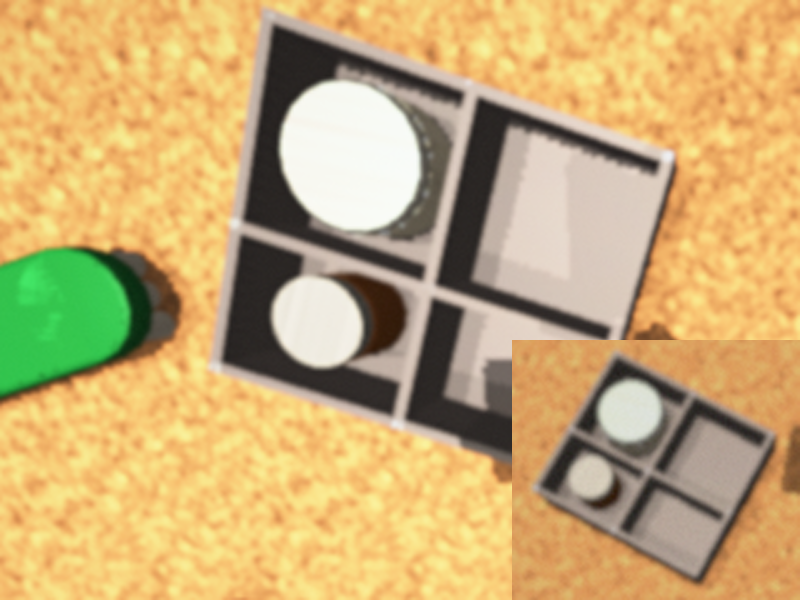

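The wrist crop (2.5x) shows corners A (146,4), D (310,61), B (125,148) and the divider crossing at (214,115). The inset shows all four corners and the crossing. Both empty cells are clear.

Run:
```python
from h import *
import json
from scipy.optimize import least_squares
np.set_printoptions(precision=4,suppress=True)
t=vision.camera_info('top');s=vision.camera_info('scene');w=json.load(open('w6.json'))
K=dict(A=(-.0805,-.0915),B=(.0805,-.0915),C=(.0805,.0915),D=(-.0805,.0915),O=(.011,0),U=(-.078,0),L=(.011,-.089),W=(.078,0),Rr=(.011,.089))
ow=dict(A=(266,10),D=(674,153),B=(212,370),O=(435,287),U=(470,88),L=(237,227),W=(400,425),Rr=(625,330))
ot=dict(A=(617,354),D=(775,437),C=(701,579),B=(536,488),O=(650,472),U=(692,395),Rr=(722,517),W=(625,530),L=(572,432))
obs_w=[(w,K[k],(40+x/2.5,y/2.5)) for k,(x,y) in ow.items()]
obs_t=[(t,K[k],(205+(x-512)/2.5,162+(y-340)/2.5)) for k,(x,y) in ot.items()]
obs_s=[(s,K[k],p) for k,p in dict(A=(377.3,246.7),B=(405.7,207.7),D=(322.7,215)).items()]
def fit(obs,n):
    def f(p):
        c,q=np.cos(p[2]),np.sin(p[2]); z=p[3] if len(p)>3 else .075
        return np.concatenate([proj(i,[p[0]+x*c-y*q,p[1]+x*q+y*c,z])-uv for i,(x,y),uv in obs])
    r=least_squares(f,[.48,.236,2.82,.075][:n]);x,y,a=r.x[:3]
    g=lambda u,v:(round(x+u*np.cos(a)-v*np.sin(a),4),round(y+u*np.sin(a)+v*np.cos(a),4))
    print(r.x,'rms',np.sqrt(np.mean(r.fun**2)),'wide',g(-.0335,.0445),'narrow',g(.0445,.0445))
for o in(obs_w,obs_t,obs_s):fit(o,3)
fit(obs_w,4);fit(obs_w+obs_t,3);fit(obs_w+obs_t+obs_s,4)
```

```text
[0.4821 0.2345 2.8398] rms 2.147098657908728 wide (np.float64(0.5009), np.float64(0.1821)) narrow (np.float64(0.4264), np.float64(0.2053))
[0.4778 0.233  2.8232] rms 1.4139952399103501 wide (np.float64(0.4957), np.float64(0.1803)) narrow (np.float64(0.4217), np.float64(0.2047))
[0.4834 0.2399 2.8265] rms 0.8216086328473972 wide (np.float64(0.5014), np.float64(0.1872)) narrow (np.float64(0.4273), np.float64(0.2114))
[0.4823 0.2356 2.8397 0.0716] rms 2.082930003534565 wide (np.float64(0.501), np.float64(0.1832)) narrow (np.float64(0.4266), np.float64(0.2064))
[0.4814 0.2344 2.8365] rms 2.00773493254771 wide (np.float64(0.5), np.float64(0.1818)) narrow (np.float64(0.4256), np.float64(0.2053))
[0.4817 0.236  2.8366 0.0697] rms 1.8391292926339045 wide (np.float64(0.5003), np.float64(0.1835)) narrow (np.float64(0.4259), np.float64(0.2069))
```

```bash
cat > fit2.py <<'E'
from h import *
import json
from scipy.optimize import least_squares
np.set_printoptions(precision=4,suppress=True)
t=vision.camera_info('top');s=vision.camera_info('scene');w=json.load(open('w6.json'))
K=dict(A=(-.0805,-.0915),B=(.0805,-.0915),C=(.0805,.0915),D=(-.0805,.0915),O=(.011,0),U=(-.078,0),L=(.011,-.089),W=(.078,0),Rr=(.011,.089))
ow=dict(A=(266,10),D=(674,153),B=(212,370),O=(435,287),U=(470,88),L=(237,227),W=(400,425),Rr=(625,330))
ot=dict(A=(617,354),D=(775,437),C=(701,579),B=(536,488),O=(650,472),U=(692,395),Rr=(722,517),W=(625,530),L=(572,432))
obs_w=[(w,K[k],(40+x/2.5,y/2.5)) for k,(x,y) in ow.items()]
obs_t=[(t,K[k],(205+(x-512)/2.5,162+(y-340)/2.5)) for k,(x,y) in ot.items()]
obs_s=[(s,K[k],p) for k,p in dict(A=(377.3,246.7),B=(405.7,207.7),D=(322.7,215)).items()]
def dp(i,P,k):
    u=proj(i,P);f=200/np.tan(np.radians(i['fov_y'])/2);c=np.array([i['cx'],i['cy']]);d=(u-c)/f;return c+f*d*(1+k*(d@d))
def fit(groups,free_z):
    def f(p):
        c,q=np.cos(p[2]),np.sin(p[2]);r=[]
        for g,o in enumerate(groups): r+=[dp(i,[p[0]+x*c-y*q,p[1]+x*q+y*c,p[3] if free_z else .075],p[4+g])-uv for i,(x,y),uv in o]
        return np.concatenate(r+[np.array([p[3]-.075])])
    r=least_squares(f,[.48,.236,2.82,.075]+[0]*len(groups));x,y,a=r.x[:3]
    g=lambda u,v:np.array((x+u*np.cos(a)-v*np.sin(a),y+u*np.sin(a)+v*np.cos(a)))
    print(r.x,'rms',np.sqrt(np.mean(r.fun**2)),'wide',g(-.0335,.0445),'narrow',g(.0445,.0445));return r
fit([obs_w],0);fit([obs_t],0);r=fit([obs_w,obs_t,obs_s],0);print(r.fun[:16].reshape(-1,2));r=fit([obs_w,obs_t,obs_s],1)
E
python3 fit2.py
```

```text
[ 0.4828  0.2352  2.8391  0.075  -0.0149] rms 2.016465110115341 wide [0.5015 0.1827] narrow [0.4271 0.2059]
[ 0.4771  0.2352  2.8246  0.075  -0.5208] rms 1.1673617801608933 wide [0.4951 0.1825] narrow [0.421  0.2068]
[ 0.4815  0.235   2.8361  0.075  -0.005  -0.3794  0.2972] rms 1.8637651676364644 wide [0.5001 0.1825] narrow [0.4257 0.2059]
[[-1.0477 -0.3219]
 [ 1.2354 -1.807 ]
 [ 0.8097  1.3906]
 [-1.5964  0.8097]
 [ 1.4009 -0.657 ]
 [ 0.8775  0.8374]
 [ 1.0977 -0.2578]
 [-3.8683  6.6772]]
[ 0.4808  0.2364  2.8374  0.0661  0.0258 -0.3589  0.108 ] rms 1.6934461002280219 wide [0.4994 0.1839] narrow [0.425  0.2073]
```

```bash
sed -i 's/,Rr=(625,330))/)/' fit2.py; python3 fit2.py | grep -v '^ *\[\[\| \[.*\]$' ; python3 -m creep '1.5 0.5 -3 0 0 0 0; 1.5 1.2 -6 0 0 0 0; 1.5 1.8 -8.6 2 0 0 0; 1.5 1.8 -8.6 4.5 0 0 0; 1.5 1.8 -8.6 5 0 0 0'
python3 -m creep '1.5 0 0 0 0 0 0; 1.5 0 0 0 0 0 0'; python3 -c "
from h import *
print(telemetry.observe()['joints']); snap('wrist','w7');snap('top','t7');snap('scene','s7')"
```

```text
clock: 14.38
position: [0.424, 0.2058, 0.2556]
ee_rot: [3.14, -0.005, -0.005]
force: [-0.8, -0.5, -2.4]
width: 0.294
gripper_force: 30.0
clock: 14.62
position: [0.4251, 0.2069, 0.2581]
ee_rot: [-3.141, 0.005, -0.002]
force: [0.4, -0.1, -1.3]
width: 0.294
gripper_force: 30.0
[ 0.03113148  0.23667903 -0.71172421  1.8420551   0.17138015  1.12328646
 -2.31524868]
```

```bash
python3 fit2.py; python3 -c "
import cv2,numpy as np
s=cv2.imread('pics/s7.png')[110:260,300:460];w=cv2.imread('pics/w7.png')
a=cv2.resize(s,None,fx=2.5,fy=2.5,interpolation=cv2.INTER_CUBIC)
b=w[0:375,120:520]
cv2.imwrite('pics/c7.png',np.hstack([a,b]))"
```

```text
[ 0.4817  0.236   2.8266  0.075  -0.0124] rms 0.8376089761948214 wide [0.4997 0.1833] narrow [0.4256 0.2075]
[ 0.4771  0.2352  2.8246  0.075  -0.5208] rms 1.1673617801608933 wide [0.4951 0.1825] narrow [0.421  0.2068]
[ 0.4805  0.2356  2.8259  0.075  -0.0024 -0.4635  0.2283] rms 1.3315879944139566 wide [0.4985 0.1829] narrow [0.4244 0.2072]
[[-0.8758 -0.2366]
 [ 1.112   0.2447]
 [-0.3355  1.2508]
 [-2.2033  1.656 ]
 [ 1.526   0.4961]
 [ 0.2854  0.8388]
 [-0.0162  0.3647]
 [-0.1599 -1.455 ]]
[ 0.4799  0.2371  2.8275  0.0664  0.0262 -0.4527  0.0378] rms 1.0923342801975324 wide [0.498  0.1844] narrow [0.4238 0.2085]
```

View pics/c7.png

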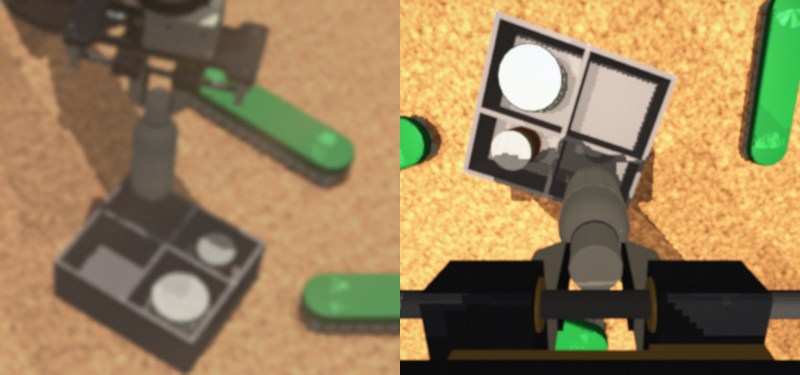

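The slim bottle hangs upright over the narrow cell (the right panel shows it at column 595 above the cell). I'll lower it, watching the force.

```bash
python3 -m creep '1.5 0 0 2 0 0 0; 1.5 0 0 3.5 0 0 0; 1.5 0 0 4.5 0 0 0; 1.5 0 0 5 0 0 0; 1.5 0 0 5 0 0 0'
python3 -m creep '1.5 0 0 1 0 0 0; 1.5 0 0 2 0 0 0; 1.5 0 0 3 0 0 0; 1.5 0 0 3.5 0 0 0; 1.5 0 0 3.5 0 0 0'
python3 -m creep '1.5 0 0 0.6 0 0 0; 1.5 0 0 1.2 0 0 0; 1.5 0 0 1.8 0 0 0; 1.5 0 0 2.2 0 0 0; 1.5 0 0 2.2 0 0 0'
python3 -c "
from h import *
o=telemetry.observe();print(o['position'],o['force'],o['ft_torque'])"
```

```text
clock: 15.4
position: [0.4244, 0.2072, 0.2071]
ee_rot: [3.142, -0.003, -0.001]
force: [0.6, -0.5, -3.0]
width: 0.294
gripper_force: 30.0
clock: 16.02
position: [0.4243, 0.2071, 0.1718]
ee_rot: [3.141, -0.003, -0.001]
force: [-0.3, -0.2, -2.2]
width: 0.298
gripper_force: 30.0
clock: 16.65
position: [0.4243, 0.2071, 0.1499]
ee_rot: [3.141, -0.003, -0.001]
force: [-0.2, 0.6, -2.7]
width: 0.295
gripper_force: 30.0
[0.42431462 0.20705939 0.14988551] [-0.15314888  0.58827356 -2.66043559] [0.08297079 0.04870891 0.00373364]
```

```bash
python3 -m creep '1.5 0 0 0.3 0 0 0; 1.5 0 0 0.5 0 0 0; 1.5 0 0 0.65 0 0 0; 1.5 0 0 0.7 0 0 0; 1.5 0 0 0.7 0 0 0'
```

```text
clock: 17.27
position: [0.4246, 0.2073, 0.1434]
ee_rot: [-3.141, 0.003, -0.001]
force: [-0.5, 0.4, 0.5]
width: 0.294
gripper_force: 30.0
```

```bash
python3 -m creep '3.5 0 0 0 0 0 0; 4.5 0 0 0 0 0 0; 6 0 0 0 0 0 0; 6 0 0 0 0 0 0; 6 0 0 0 0 0 0'
python3 -m creep '6 0 0 -2 0 0 0; 6 0 0 -6 0 0 0; 6 0 0 -11 0 0 0; 6 0 0 -15 0 0 0; 6 0 0 -16 0 0 0'
python3 -m creep '6 0 4 0 0 0 0; 6 0 9 0 0 0 0; 6 0 14 0 0 0 0; 6 0 19 0 0 0 0; 6 0 24 0 0 0 0'
python3 -m creep '6 0 5 0 0 0 0; 6 0.5 10 0 0 0 0; 6 1 15 0 0 0 0; 6 1.3 20 0 0 0 0; 6 1.4 22.4 0 0 0 0'
python3 - <<'E'
from h import *
snap('top','t8');snap('wrist','w8')
o=telemetry.observe();print(o['clock'],o['position'],o['joints'])
E
```

```text
clock: 17.9
position: [0.4245, 0.2071, 0.1432]
ee_rot: [3.142, -0.003, -0.0]
force: [-0.8, -0.2, 0.4]
width: 0.648
gripper_force: 0.0
clock: 18.52
position: [0.4254, 0.2079, 0.3057]
ee_rot: [-3.14, 0.004, -0.006]
force: [0.8, 0.1, 0.0]
width: 0.649
gripper_force: 0.0
clock: 19.15
position: [0.4233, -0.0346, 0.3024]
ee_rot: [3.141, -0.004, -0.002]
force: [0.2, 0.2, 0.4]
width: 0.653
gripper_force: 0.0
clock: 19.77
position: [0.4364, -0.2598, 0.3018]
ee_rot: [-3.141, 0.009, 0.003]
force: [-0.0, 0.8, -0.3]
width: 0.654
gripper_force: 0.0
19.875 [ 0.43639232 -0.25987318  0.3016527 ] [ 0.71501538  0.21483084 -0.34402108  1.71534062  0.07715236  1.22684052
 -1.22555572]
```

```bash
python3 -m creep '6 0.2 -0.2 4 0 0 0; 6 0.2 -0.2 7 0 0 0; 6 0.2 -0.2 10 0 0 0; 6 0.2 -0.2 11 0 0 0; 6 0.2 -0.2 11 0 0 0'
python3 -m creep '6 0 0 1 0 0 0; 6 0 0 2 0 0 0; 6 0 0 3 0 0 0; 6 0 0 3.4 0 0 0; 6 0 0 3.4 0 0 0'
python3 -c "
from h import *
o=telemetry.observe();print(o['position'])"
python3 -m creep '2.5 0 0 0 0 0 0; 2.5 0 0 0 0 0 0; 2.5 0 0 0 0 0 0; 2.5 0 0 0 0 0 0; 2.5 0 0 0 0 0 0' 35
```

```text
clock: 20.5
position: [0.4393, -0.2541, 0.193]
ee_rot: [-3.141, 0.002, 0.002]
force: [0.1, -0.3, 0.2]
width: 0.654
gripper_force: 0.0
clock: 21.12
position: [0.4394, -0.2548, 0.1589]
ee_rot: [-3.141, 0.003, 0.001]
force: [0.7, -0.1, -0.0]
width: 0.654
gripper_force: 0.0
[ 0.43935426 -0.25480502  0.15891745]
clock: 21.75
position: [0.4397, -0.2551, 0.1594]
ee_rot: [3.141, -0.004, 0.001]
force: [0.4, -1.6, 1.7]
width: 0.402
gripper_force: 35.0
```

```bash
python3 -m creep '2.5 0 0 -1 0 0 0; 2.5 0 0 -4 0 0 0; 2.5 0 0 -8 0 0 0; 2.5 0 0 -12 0 0 0; 2.5 0 0 -14 0 0 0'
python3 -m creep '2.5 0 -3 -1 0 0 0; 2.5 1 -7.5 -1 0 0 0; 2.5 2 -12 -1 0 0 0; 2.5 3 -16.5 -1 0 0 0; 2.5 3.5 -21 -1 0 0 0'
python3 -m creep '2.5 0.5 -5 0 0 0 0; 2.5 1 -10 0 0 0 0; 2.5 1.5 -15 0 0 0 0; 2.5 2 -19 0 0 0 0; 2.5 2.4 -21 0 0 0 0'
python3 -m creep '2.5 0 -1.5 0 0 0 0; 2.5 0 -1.8 0 0 0 0; 2.5 0 -1.8 1 0 0 0; 2.5 0 -1.8 1 0 0 0; 2.5 0 -1.8 1 0 0 0'
```

```text
clock: 22.38
position: [0.44, -0.2548, 0.3019]
ee_rot: [3.14, -0.003, 0.004]
force: [0.5, -0.0, -3.3]
width: 0.402
gripper_force: 35.0
clock: 23.0
position: [0.4748, -0.0433, 0.3096]
ee_rot: [-3.142, 0.003, 0.0]
force: [1.0, -0.1, -3.7]
width: 0.402
gripper_force: 35.0
clock: 23.62
position: [0.4986, 0.1678, 0.3095]
ee_rot: [-3.141, -0.002, 0.001]
force: [0.5, -0.8, -2.5]
width: 0.403
gripper_force: 35.0
clock: 24.25
position: [0.4995, 0.1822, 0.2991]
ee_rot: [3.141, -0.005, -0.0]
force: [0.2, 1.2, -1.8]
width: 0.4
gripper_force: 35.0
```

```bash
python3 -m creep '2.5 0 0 2 0 0 0; 2.5 0 0 4 0 0 0; 2.5 0 0 6 0 0 0; 2.5 0 0 7.5 0 0 0; 2.5 0 0 7.8 0 0 0'
python3 -m creep '2.5 0 0 1 0 0 0; 2.5 0 0 2 0 0 0; 2.5 0 0 3 0 0 0; 2.5 0 0 4 0 0 0; 2.5 0 0 4 0 0 0'
python3 -m creep '2.5 0 0 1 0 0 0; 2.5 0 0 2 0 0 0; 2.5 0 0 3 0 0 0; 2.5 0 0 3.6 0 0 0; 2.5 0 0 3.6 0 0 0'
python3 -c "
from h import *
o=telemetry.observe();print(o['position'],o['force'],o['ft_torque'])"
```

```text
clock: 24.88
position: [0.4992, 0.1826, 0.2205]
ee_rot: [3.141, -0.004, -0.002]
force: [0.5, -0.8, -1.8]
width: 0.402
gripper_force: 35.0
clock: 25.5
position: [0.4989, 0.1827, 0.1803]
ee_rot: [3.141, -0.003, -0.002]
force: [0.6, -0.1, -1.9]
width: 0.405
gripper_force: 35.0
clock: 26.12
position: [0.4992, 0.1829, 0.1447]
ee_rot: [3.141, -0.003, -0.001]
force: [0.7, 0.1, -2.9]
width: 0.399
gripper_force: 35.0
[0.49916379 0.18285676 0.14466547] [ 0.73876282  0.09731322 -2.88622845] [0.07433962 0.08892048 0.02420135]
```

No wall contact so far, and about 9 mm remain.

```bash
python3 -m creep '2.5 0 0 0.3 0 0 0; 2.5 0 0 0.6 0 0 0; 2.5 0 0 0.8 0 0 0; 2.5 0 0 0.95 0 0 0; 2.5 0 0 0.95 0 0 0'
```

```text
clock: 26.75
position: [0.4994, 0.183, 0.1357]
ee_rot: [3.142, -0.003, -0.0]
force: [-0.5, 1.1, -2.8]
width: 0.405
gripper_force: 35.0
```

```bash
python3 -m creep '2.5 0 0 0.1 0 0 0; 2.5 0 0 0.2 0 0 0; 2.5 0 0 0.2 0 0 0'
```

```text
clock: 27.12
position: [0.5005, 0.1833, 0.1355]
ee_rot: [-3.141, 0.004, -0.004]
force: [-2.6, -3.6, 15.6]
width: 0.401
gripper_force: 35.0
```

The bottle is on the floor (expected TCP height 0.1352). I'll release, retreat and check numerically, since all ten pictures are used.

```bash
python3 -m creep '3.8 0 0 0 0 0 0; 4.5 0 0 0 0 0 0; 6 0 0 0 0 0 0; 6 0 0 0 0 0 0; 6 0 0 0 0 0 0'
python3 -m creep '6 0 0 -2 0 0 0; 6 0 0 -6 0 0 0; 6 0 0 -11 0 0 0; 6 0 0 -16 0 0 0; 6 0 0 -20 0 0 0'
python3 -m creep '6 0 5 0 0 0 0; 6 0 10 0 0 0 0; 6 0 15 0 0 0 0; 6 0 20 0 0 0 0; 6 0 25 0 0 0 0'
python3 -m creep '6 -3 5 0 0 0 0; 6 -5 10 0 0 0 0; 6 -7 15 0 0 0 0; 6 -7 20 0 0 0 0; 6 -7 20 0 0 0 0'
python3 - <<'E'
from h import *
for cam in('top','scene'):
    im=snap(cam,cam+'9');i=vision.camera_info(cam)
    old=cv2.cvtColor(cv2.imread('pics/'+('t4' if cam=='top' else 'scene0')+'.png'),cv2.COLOR_BGR2RGB)
    for n,p in(('stout',(.499,.183,.146)),('slim',(.4245,.207,.156))):
        u,v=proj(i,p); x0,y0=int(u)-20,int(v)-20
        q=im[y0:y0+40,x0:x0+40].astype(int)
        m=((q.min(2)>135)&(q.max(2)-q.min(2)<45)).astype(np.uint8)
        nn,l,st,c=cv2.connectedComponentsWithStats(m)
        print(cam,n,(u,v),[(st[k][4],c[k]+[x0,y0]) for k in range(1,nn) if st[k][4]>15])
        for k in range(1,nn):
            if st[k][4]>15: print('   ',atz(i,*(c[k]+[x0,y0]),p[2]))
    g=im.astype(int); g=(g[...,1]>g[...,0]+30)&(g[...,1]>g[...,2]+30)
    nn,l,st,c=cv2.connectedComponentsWithStats(g.astype(np.uint8)); print('green',[(st[k][4],atz(i,*c[k],.034)) for k in range(1,nn) if st[k][4]>200])
E
```

```text
clock: 27.75
position: [0.4994, 0.183, 0.1336]
ee_rot: [3.142, -0.003, -0.0]
force: [-0.0, 0.2, -0.1]
width: 0.648
gripper_force: 0.0
clock: 28.38
position: [0.4995, 0.1832, 0.3359]
ee_rot: [-3.141, 0.003, -0.002]
force: [1.1, 1.2, -0.4]
width: 0.652
gripper_force: 0.0
clock: 29.0
position: [0.4986, -0.0686, 0.3338]
ee_rot: [3.141, -0.003, 0.0]
force: [1.1, 1.2, 0.2]
width: 0.658
gripper_force: 0.0
clock: 29.62
position: [0.4271, -0.271, 0.3332]
ee_rot: [3.141, -0.014, -0.002]
force: [0.2, -0.0, -0.4]
width: 0.651
gripper_force: 0.0
top stout (np.float64(282.46813060802793), np.float64(199.27217547422126)) [(np.int32(20), array([262.4, 189.5])), (np.int32(199), array([282.75376884, 200.94472362]))]
    [0.51384038 0.23239503 0.146     ]
    [0.49527087 0.18164371 0.146     ]
top slim (np.float64(265.2688989607338), np.float64(228.74944876120026)) [(np.int32(113), array([264.40707965, 228.7079646 ]))]
    [0.42426973 0.20889272 0.156     ]
green [(np.int32(1114), array([0.52038892, 0.0009128 , 0.034     ])), (np.int32(2113), array([0.43206992, 0.52514411, 0.034     ])), (np.int32(2494
[... 341 characters left out ...]
    [0.42386708 0.20713425 0.146     ]
    [0.46533456 0.21327068 0.146     ]
    [0.49751486 0.18238435 0.146     ]
    [0.5436222  0.19486507 0.146     ]
scene slim (np.float64(360.1695381096461), np.float64(174.8230239405111)) [(np.int32(67), array([361.19402985, 175.65671642])), (np.int32(48), array([360.5625    , 188.52083333])), (np.int32(36), array([344.36111111, 191.72222222]))]
    [0.42649421 0.21042537 0.156     ]
    [0.46961905 0.21959957 0.156     ]
    [0.49272095 0.18038325 0.156     ]
green [(np.int32(948), array([0.21115426, 0.31508673, 0.034     ])), (np.int32(695), array([0.53250571, 0.00258263, 0.034     ])), (np.int32(1420), array([0.42922159, 0.52655517, 0.034     ]))]
```

Both cap tops are found in both views within a few mm of where they should be: stout about (0.497, 0.182), slim about (0.425, 0.209). The brush lies near (0.53, 0.00), so I'm handing in.

```bash
python3 -c "
from cell import job
print(job.sign_off())"
```

```text
the job is handed in; nothing more can be done
None
```

The job is handed in: the brush lies on the bare chipboard, and the stout and slim bottles stand in the wide and narrow cells, placed within a few mm by the last camera check; sign-off did not report a verdict.

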